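# Close up the jeweller's bench chest

### The arm

A 6-joint arm with a two-finger parallel gripper is mounted at the origin on the work surface. World frame = base frame: x ahead of the robot, y to its left, z up, the work surface at z = 0. Lengths are in m, angles in degrees, forces in N, time in s.
With the tool pointing down it reaches from about 0.375 to 0.9 m from the base axis. Payload 3.1 kg.
Tool frame: the origin (TCP) lies at the very end of the fingers, on their centre line; the grasp point (between the pads) lies grip_depth behind it (grip_depth is the distance from the TCP to the grasp point, in m); z points along the fingers, y is the line along which they close (so a half turn about z gives the same grasp; the last joint's range is limited). The gripper opens to 85 mm and grips with 20 to 120 N. Pads are 22 mm wide; open, the fingers measure 114 mm over their backs; the gripper's body (76 mm by 85 mm) begins 54 mm behind the grasp point. The pads swing forward as they close: fully open they stand 13 mm farther back than shut.
Start: joints at [57.038, 30.224, 82.088, -0, 67.689, -10.227], TCP at [0.242, 0.576, 0.231] pointing down, gripper open.
Joint ranges: [-176.69, 176.69], [-43.24, 126.21], [12.49, 139.97], [-82, 262], [0, 151.66], [-163.58, 163.58]. Speed limits (degrees/s): [159.86, 159.86, 180, 180, 180, 180].

### API

Orientations are given as a 3x3 rotation matrix whose columns are the frame's x, y, z axes.
In Python, from station import observe, grab_frame, camera_info, close_job, search_frame, regions_of, spot_point, grip_depth gives the robot as it stands. The module is installed in compiled form; this text tells all that it offers.
- The arm moves only by the shell command python3 -m pendant 'ROWS' [OPENING]. ROWS is JSON, a list of rows, each a list of 6 numbers: the shift along the tool's x, y, z in units of 0.8 m (1.0 is 0.8 m), then the turn, a rotation vector about the tool's x, y, z in units of pi rad (1.0 is pi rad). In form: [[dx, dy, dz, rx, ry, rz], ...]. A call has 1 to 12 rows; each row is the pose to reach, as a shift and turn from the pose commanded when the call began, along the tool's axes at that moment, turning the shorter way round; what a row does not reach only later rows make up. A row lasts 1/10 s, in which the tool goes at most 50 mm and 8.59 degrees, less where a joint would pass 70% of its speed; a pose out of reach is approached as far as the arm can. A call with a number of a shift or a turn outside -1 to 1 is refused whole. A call with a gripper value outside its range is refused whole. OPENING is the closure in counts, from 0 (fully open) to 255 (shut), set as the call begins (- or left out, the last holds). The fingers move at their own pace and stop on an object; the grip force is fixed at half the most. Time passes only in rows, so rows that repeat a pose let the fingers close. It gives the time, the measured TCP pose, the force, the opening and the grip force at its end, in the units of the state.
- observe(): the state, without advancing time (a new reading comes with each control period).
- grab_frame(name): name is "scene" or "top" or "wrist"; returns the picture (400x640x3 uint8, red, green, blue); there is no depth.
- camera_info(name): a dict with "fx", "fy", "cx", "cy" (pixels), "T" (4x4, takes a point from camera to world coordinates); the wrist camera has in their place "tool_from_camera" (4x4, takes a point from camera to tool coordinates, whose origin is the TCP and whose axes are the flange's). Camera axes: x right, y up, looking along -z (the intrinsics and any distortion apply to the point x, -y, -z); pixel columns grow to the right and rows downward; lengths in m; the calibration is good to about 2 mm. A picture is of the moment at which its call begins: read the wrist's pose just before it. camera_info takes no time and is no camera call.
- close_job(): hands the job in; it is judged then, once.
Trained networks look in the newest picture that a camera, given by its name, has taken for a name from the list of things; names that differ only in an ending like _2 or _b are one class to them, and where a whole thing is asked for, a point or a joint stands for the part that bears it (a point fixed in the world has none). Each returns a list of dicts, best first, with "confidence" (0 to 1); they miss things now and then, are a little off and sometimes report something else, mostly with a low value. They report only what shows in the picture. A call takes as long as a camera call.
- search_frame(target, camera): "centre" ([row, column] in pixels, amid what is visible of it).
- regions_of(target, camera): "pixels" (400x640 bool, what is visible of it) and "centre" ([row, column] in pixels, amid what is visible of it).
- spot_point(target, camera): "centre" ([row, column] in pixels: a listed point, or the origin of a listed thing).
The state is a dict: "clock": time; "joints": joint angles; "joint_vel": joint speeds; "effort": joint torques, N m; "tool_pos": TCP position; "tool_rot": TCP orientation; "force": force on the tool from outside, world axes, zero at the start; "wrist_torque": the same for the moment, N m; "opening": opening from 0.0 (shut) to 1.0 (fully open); "grip_force": force on a finger pad.
Only numpy, scipy, OpenCV 4.12 (cv2) and the standard library are available. Lean on these libraries where they do the work, as an engineer would, in place of code of your own. Each camera call takes 0.05 s, during which the arm holds its last target. There are 200 camera calls.

### The job

The little green chest on the jeweller's bench is loaded: close it up. Push its open drawer fully home, past its catch so that it seats flush, and swing the lid all the way down onto the chest without slamming it, in either order. Leave the jar, bowl, hammer and ruler around it standing and lying where they are.

Things in the scene. Friction and masses are not known exactly. Their poses are not given: they have to be found in the camera images.
- chest: Green chest fixed to the bench, 180 mm deep (x), 240 mm wide (y), 105 mm high without the lid. Origin: centre of its underside; -x is its front (drawer side), z up. Its lower part holds one drawer (9 to 66 mm above the bench); above that is a shallow open tray, rim at 105 mm, walls 8 mm.
- chest_drawer (a joint): The drawer's slide, m: 0 fully home with the white front flush with the chest's front, positive as it comes out to the chest's -x (up to 0.11). A sprung catch resists over the last 15 mm with about 8 N; pushed to within 5 mm of home it snaps home, short of that it springs out again. Elsewhere it slides with 1 to 2 N.
- drawer_knob (a point): Centre of the outer end face of the drawer's round brass knob, 24 mm in diameter, standing 22 mm out of the white drawer front (218 mm wide, 55 mm high), 40 mm above the bench. Its x axis points into the chest (the pushing direction), z up.
- chest_lid (a joint): The lid's hinge, rad: 0 shut flat on the chest, growing as its front edge rises (1.57 upright). The hinge is stiff: the lid stays where it is left, and about 1 to 3 N at the front edge moves it down.
- lid_hinge (a point): Middle of the lid's hinge line, at the top of the chest's back wall (105 mm above the bench), on the lid's underside. It turns with the lid: its -x axis runs along the lid to the front edge, y along the hinge, z is the lid's outward (upper) normal.
- lid_edge (a point): Middle of the lid's front edge on its outer (upper) face, 180 mm from the hinge. The lid is a green board 180 x 240 x 8 mm; a brass finger tab, 60 mm wide and 6 mm thick, stands 13 mm out from this edge. Axes as lid_hinge.
- jar: Bystander: closed white jar with a blue band, 64 mm in diameter, 100 mm high, at one side of the chest. Origin: centre of its underside.
- bowl: Bystander: steel bowl, 110 mm across, 50 mm high, at the other side of the chest. Origin: centre of its underside.
- hammer: Bystander: small hammer, 200 mm long, lying in front of the chest towards one side. Origin: under its middle; x along it, handle to -x.
- ruler: Bystander: blue ruler 200 x 30 x 5 mm lying in front of the chest towards the other side. Origin: centre of its underside, x along it.

How it is judged (in metres and radians):
At the end, for the whole second after the job is handed in: The drawer is home (within 3 mm of its stop, held by its catch), the lid lies shut (within 0.04 rad, about 7 mm at its front edge), both at rest, and each of jar, bowl, hammer and ruler is within 40 mm of where it began, jar and bowl upright (within 0.4 rad) (value of joint chest_drawer below 0.003 m and value of joint chest_lid below 0.04 rad and velocity of joint chest_drawer between -0.01 and 0.01 m/s and velocity of joint chest_lid between -0.03 and 0.03 rad/s and distance of each of jar, bowl, hammer, ruler from where it was at the start of the episode below 0.04 m and angle between each of jar, bowl's own z axis and vertical below 0.4 rad); the robot touches nothing.
It fails at once if the lid is slammed (closing faster than 3 rad/s, about 0.5 m/s at its edge) (velocity of joint chest_lid below -3 rad/s).
It fails at once if a bystander is shoved more than 40 mm, or the jar or bowl is tipped over (distance of any of jar, bowl, hammer, ruler from where it was at the start of the episode above 0.04 m or angle between any of jar, bowl's own z axis and vertical above 0.6 rad).
It also fails if it takes over 48 s, if anything falls off the work surface, if the arm or the gripper's body presses on something with over 40 N, if the wrist force passes 120 N, or if a joint passes its speed limit or range.

## Working session

There is one attempt and no reset: what is moved stays moved. The work goes in short steps, Python scripts to look and compute and a shell command to move; the robot and the scene stay as the last step left them, time stands still between calls to the robot, and variables do not carry over. Pictures are saved under pics/ and viewed, at most 10 in all, crops included, and the job is handed in when it is done.

```bash
mkdir -p pics; python3 - <<'E'
from station import *
import cv2,numpy as np
o=observe();print(o['clock'],o['tool_pos'],np.round(o['tool_rot'],3).tolist(),o['opening'],grip_depth)
for c in ('scene','top'):
    im=grab_frame(c);cv2.imwrite(f'pics/{c}0.png',im[:,:,::-1])
    i=camera_info(c);print(c,{k:np.round(v,3).tolist() for k,v in i.items()})
    for t in ('chest','drawer_knob','lid_hinge','lid_edge','jar','bowl','hammer','ruler'):
        r=spot_point(t,c);print(t,[(np.round(q['centre']).tolist(),round(q['confidence'],2)) for q in r[:2]])
E
```

```text
0.0 [0.24112226 0.57586964 0.23034703] [[-0.922, 0.386, -0.001], [0.386, 0.922, -0.002], [0.0, -0.002, -1.0]] 0.9968883399355412 0.0187
scene {'fx': 372.061, 'fy': 372.061, 'cx': 324.03, 'cy': 199.827, 'T': [[0.637, -0.667, 0.387, 0.915], [0.771, 0.556, -0.31, -0.269], [-0.009, 0.496, 0.868, 0.933], [0.0, 0.0, 0.0, 1.0]]}
chest [([255.0, 325.0], 0.57), ([271.0, 340.0], 0.18)]
drawer_knob [([191.0, 302.0], 0.76)]
lid_hinge [([269.0, 339.0], 0.86)]
lid_edge [([210.0, 327.0], 0.9)]
jar [([300.0, 252.0], 0.94)]
bowl [([243.0, 410.0], 0.64)]
hammer [([181.0, 367.0], 0.72), ([255.0, 324.0], 0.36)]
ruler [([220.0, 232.0], 0.76), ([254.0, 325.0], 0.28)]
top {'fx': 482.923, 'fy': 482.923, 'cx': 313.982, 'cy': 200.805, 'T': [[-0.026, 0.995, -0.096, 0.461], [-1.0, -0.028, -0.01, 0.048], [-0.013, 0.096, 0.995, 1.112], [0.0, 0.0, 0.0, 1.0]]}
chest [([173.0, 358.0], 0.75)]
drawer_knob [([247.0, 336.0], 0.94), ([125.0, 375.0], 0.35)]
lid_hinge [([126.0, 374.0], 0.64)]
lid_edge [([141.0, 368.0], 0.59)]
jar [([186.0, 452.0], 0.82)]
bowl [([122.0, 274.0], 0.7)]
hammer [([215.0, 250.0], 0.69)]
ruler [([275.0, 420.0], 0.9)]
```

View pics/scene0.png

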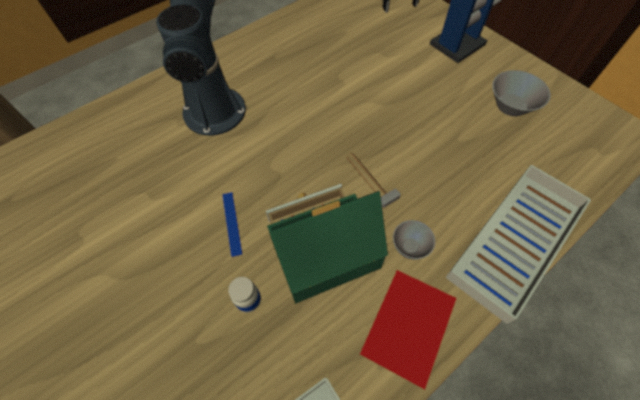

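View pics/top0.png

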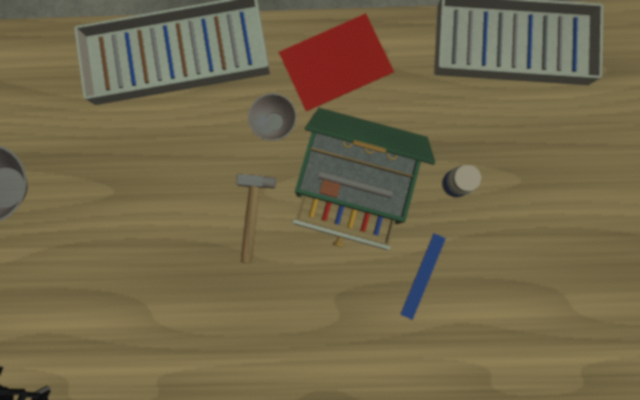

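```bash
cat > h.py <<'E'
import numpy as np
from station import *
def ray(c,rc):
    i=camera_info(c);T=np.array(i['T']);d=np.array([(rc[1]-i['cx'])/i['fx'],-(rc[0]-i['cy'])/i['fy'],-1]);return T[:3,3],T[:3,:3]@d
def atz(c,rc,z):
    o,d=ray(c,rc);return np.round(o+d*(z-o[2])/d[2],4)
def tri(a,b):
    (o1,d1),(o2,d2)=ray('scene',a),ray('top',b)
    s=np.linalg.lstsq(np.c_[d1,-d2],o2-o1,rcond=None)[0];p,q=o1+s[0]*d1,o2+s[1]*d2
    return np.round((p+q)/2,4),round(np.linalg.norm(p-q),4)
E
python3 - <<'E'
from h import *
for n,a,b in [('knob',(191,302),(247,336)),('hinge',(269,339),(126,374)),('edge',(210,327),(141,368)),('jar',(300,252),(186,452)),('bowl',(243,410),(122,274)),('hammer',(181,367),(215,250)),('ruler',(220,232),(275,420)),('chest',(255,325),(173,358))]: print(n,*tri(a,b))
for z,n,a,b in [(.04,'knob',(191,302),(247,336)),(.105,'hinge',(269,339),(126,374))]: print(n,atz('scene',a,z),atz('top',b,z))
E
```

```text
knob [0.4613 0.0147 0.0526] 0.0026
hinge [ 0.7122 -0.0698  0.1177] 0.0045
edge [ 0.644  -0.0428  0.2731] 0.0038
jar [ 0.598  -0.2622 -0.0189] 0.0076
bowl [0.7536 0.1481 0.0157] 0.0022
hammer [0.5361 0.2036 0.0056] 0.0094
ruler [ 0.392  -0.1761  0.0119] 0.0037
chest [ 0.6308 -0.0434  0.0008] 0.0023
knob [0.4555 0.0199 0.04  ] [0.4606 0.0133 0.04  ]
hinge [ 0.7103 -0.0648  0.105 ] [ 0.714  -0.0731  0.105 ]
```

The top picture shows the open lid, with its far edge running from about (row 128, col 305) to (162, 433), and the drawer pulled out, its front running from (222, 295) to (247, 389). The knob is near (243, 337). The hammer is on the left and the ruler and jar are on the right, all clear of the push line. The scene view agrees.

```bash
python3 - <<'E'
from h import *
import cv2
def yaw(a,b): d=a-b; return round(np.degrees(np.arctan2(d[1],d[0]))-90,1)
print('drawer',a:=atz('top',(222,295),.066),b:=atz('top',(247,389),.066),yaw(a,b))
print('lid',a:=atz('top',(128,305),.27),b:=atz('top',(162,433),.27),yaw(a,b))
for t in ('chest_drawer','chest_lid','drawer_knob'):
    grab_frame('top')
    for r in regions_of(t,'top')[:1]:
        m=r['pixels'].astype(np.uint8);q=cv2.minAreaRect(cv2.findNonZero(m));print(t,r['confidence'],m.sum(),q)
for c in('scene','top'):
    grab_frame(c)
    for t in('drawer_knob','lid_hinge','lid_edge'): print(c,t,[(np.round(q['centre'],1),round(q['confidence'],2)) for q in spot_point(t,c)[:2]])
E
```

```text
drawer [0.5168 0.1013 0.066 ] [ 0.4575 -0.0998  0.066 ] -16.4
lid [0.6725 0.0693 0.27  ] [ 0.6049 -0.1544  0.27  ] -16.8
chest_drawer 0.86 3016 ((342.08087158203125, 226.13905334472656), (99.96870422363281, 40.08983612060547), 14.826478958129883)
chest_lid 0.93 3263 ((371.7496643066406, 135.14414978027344), (133.6634979248047, 27.29721450805664), 15.068486213684082)
scene drawer_knob [(array([190.5, 301.4]), 0.62)]
scene lid_hinge [(array([269.9, 338.7]), 0.95)]
scene lid_edge [(array([208.8, 327.9]), 0.6)]
top drawer_knob [(array([245.3, 338.8]), 0.84)]
top lid_hinge [(array([125.7, 372.2]), 0.68)]
top lid_edge [(array([141.8, 369. ]), 0.66)]
```

```bash
python3 -m pendant '[[-0.472,-0.554,0,0,0,-0.034],[-0.472,-0.554,0,0,0,-0.034],[-0.472,-0.554,0,0,0,-0.034],[-0.472,-0.554,0,0,0,-0.034],[-0.472,-0.554,0,0,0,-0.034],[-0.472,-0.554,0,0,0,-0.034],[-0.472,-0.554,0,0,0,-0.034],[-0.472,-0.554,0,0,0,-0.034],[-0.472,-0.554,0,0,0,-0.034],[-0.472,-0.554,0,0,0,-0.034],[-0.472,-0.554,0,0,0,-0.034],[-0.472,-0.554,0,0,0,-0.034]]' 255; python3 - <<'E'
from h import *
import cv2
o=observe();print(o['clock'],o['tool_pos'],np.round(o['tool_rot'],3).tolist())
i=camera_info('wrist');print({k:np.round(v,3).tolist() for k,v in i.items()})
cv2.imwrite('pics/w1.png',grab_frame('wrist')[:,:,::-1]);q=spot_point('drawer_knob','wrist')
T=np.array(i['tool_from_camera'])
for r in q[:2]:
    a,b=r['centre'];d=o['tool_rot']@T[:3,:3]@[(b-i['cx'])/i['fx'],-(a-i['cy'])/i['fy'],-1];p=o['tool_pos']+o['tool_rot']@T[:3,3]
    print(r,p+d*(.04-p[2])/d[2])
E
```

```text
clock: 2.8
tool_pos: [0.4199, 0.0186, 0.2318]
tool_rot: [[-0.958, 0.288, 0.002], [0.288, 0.958, -0.001], [-0.002, -0.0, -1.0]]
force: [0.7, 0.4, 0.6]
opening: -0.002
grip_force: 0.0
2.8 [0.41987332 0.01856939 0.23179768] [[-0.958, 0.288, 0.002], [0.288, 0.958, -0.001], [-0.002, -0.0, -1.0]]
{'fx': 342.825, 'fy': 342.825, 'cx': 316.952, 'cy': 200.438, 'tool_from_camera': [[-0.001, 0.946, 0.323, 0.083], [1.0, 0.001, 0.001, 0.0], [0.0, 0.323, -0.946, -0.143], [0.0, 0.0, 0.0, 1.0]]}
{'centre': [212.3, 323.8], 'confidence': 0.91} [0.46516732 0.01244462 0.04      ]
```

View pics/w1.png

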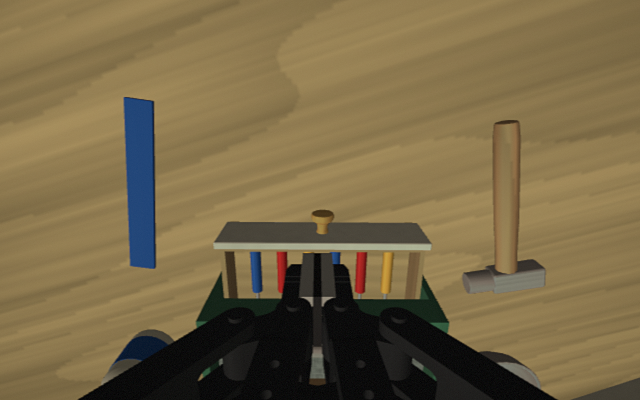

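Wrist view: the knob is at (212, 322), in line with the fingers. The ruler at column 140 and the hammer at column 507 are well clear. Next I descend with a slight forward tilt.

```bash
python3 -m pendant '[[0,0.007,0.06,0,-0.04,0],[0,0.007,0.12,0,-0.083,0],[0,0.007,0.18,0,-0.083,0],[0,0.007,0.23,0,-0.083,0],[0,0.007,0.247,0,-0.083,0],[0,0.007,0.247,0,-0.083,0]]'
```

```text
clock: 3.5
tool_pos: [0.423, 0.0212, 0.0658]
tool_rot: [[-0.927, 0.291, 0.236], [0.277, 0.956, -0.093], [-0.253, -0.021, -0.967]]
force: [0.4, -0.4, 1.2]
opening: 0.001
grip_force: 0.0
```

```bash
python3 -m pendant '[[0,0,0,0,0,0],[0,0,0,0,0,0]]'
```

```text
clock: 3.7
tool_pos: [0.4249, 0.0205, 0.0684]
tool_rot: [[-0.926, 0.291, 0.242], [0.276, 0.956, -0.095], [-0.259, -0.021, -0.966]]
force: [0.1, 0.2, -0.2]
opening: 0.001
grip_force: 0.0
```

```bash
python3 -m pendant '[[0,0,0,0,0.04,0],[0.006,0,0.02,0,0.08,0],[0.011,0,0.041,0,0.08,0],[0.011,0,0.041,0,0.08,0]]'; python3 -c "
from h import *;print(observe()['joints'])"
```

```text
clock: 4.1
tool_pos: [0.4284, 0.0197, 0.0349]
tool_rot: [[-0.956, 0.293, 0.009], [0.293, 0.956, -0.02], [-0.014, -0.016, -1.0]]
force: [-0.3, -1.1, -0.4]
opening: 0.002
grip_force: 0.0
[-11.64893839  38.15414402 118.77591166  -2.65492728  22.35897799
 -82.16467241]
```

```bash
python3 -m pendant '[[-0.02,0,0,0,0,0],[-0.035,0,0,0,0,0],[-0.05,0,0,0,-0.02,0],[-0.065,0,0,0,-0.04,0],[-0.08,0,0,0,-0.06,0],[-0.08,0,0,0,-0.08,0]]'; python3 -c "
from h import *;print(observe()['joints'])"
```

```text
clock: 4.7
tool_pos: [0.4881, -0.0008, 0.0363]
tool_rot: [[-0.926, 0.294, 0.236], [0.279, 0.955, -0.096], [-0.254, -0.023, -0.967]]
force: [-0.1, -0.2, -0.7]
opening: -0.002
grip_force: 0.0
[-11.57051526  39.1918157  120.01908852 -23.34814619   6.80167661
 -61.77099516]
```

```bash
python3 - <<'E'
from h import *
import cv2
im=grab_frame('top');cv2.imwrite('pics/t2.png',cv2.resize(im[80:300,200:500,::-1],None,fx=2.5,fy=2.5))
E
```

```text
(no output)
```

View pics/t2.png

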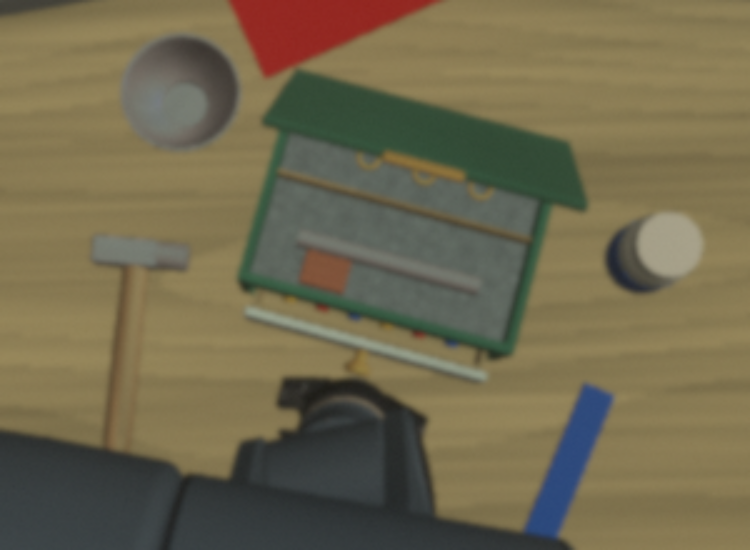

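The drawer has moved in, with about 20 mm left, and the knob is against the fingers. I'll keep pushing.

```bash
python3 -m pendant '[[-0.012,0,0.003,0,0,0],[-0.024,0,0.006,0,0,0],[-0.03,0,0.008,0,0,0],[-0.036,0,0.0095,0,0,0],[-0.036,0,0.0095,0,0,0]]'; python3 -c "
from h import *;print(observe()['joints'])"
```

```text
clock: 5.25
tool_pos: [0.5143, -0.0094, 0.0351]
tool_rot: [[-0.928, 0.293, 0.23], [0.278, 0.956, -0.096], [-0.247, -0.025, -0.969]]
force: [-2.8, 1.2, 1.6]
opening: 0.001
grip_force: 1.4
[-11.94766028  39.72488915 116.03403399 -14.82116653  10.41862111
 -70.80969262]
```

```bash
for i in 1; do python3 -m pendant '[[-0.006,0,0.0015,0,0,0],[-0.012,0,0.003,0,0,0],[-0.012,0,0.003,0,0,0]]'; done; python3 -m pendant '[[-0.006,0,0.0015,0,0,0],[-0.009,0,0.0022,0,0,0],[-0.009,0,0.0022,0,0,0]]'
```

```text
clock: 5.55
tool_pos: [0.5143, -0.0102, 0.0333]
tool_rot: [[-0.932, 0.293, 0.211], [0.279, 0.956, -0.094], [-0.229, -0.028, -0.973]]
force: [-14.7, 5.8, 9.5]
opening: 0.004
grip_force: 7.9
clock: 5.85
tool_pos: [0.5143, -0.0106, 0.0322]
tool_rot: [[-0.936, 0.293, 0.198], [0.28, 0.956, -0.092], [-0.216, -0.03, -0.976]]
force: [-24.1, 10.3, 16.3]
opening: -0.002
grip_force: 12.8
```

```bash
python3 -m pendant '[[0.03,0,-0.008,0,0,0],[0.06,0,-0.015,0,0,0],[0.075,0,-0.03,0,0.03,0],[0.06,0,-0.09,0,0.06,0],[0.05,0,-0.15,0,0.07,0],[0.03,0,-0.21,0,0.07,0],[0.02,0,-0.27,0,0.07,0],[0.02,0,-0.27,0,0.07,0]]'; python3 - <<'E'
from h import *
import cv2
o=observe();print(o['clock'],o['tool_pos'],o['joints'])
im=grab_frame('wrist');cv2.imwrite('pics/w3.png',im[:,:,::-1])
E
```

```text
clock: 6.65
tool_pos: [0.4704, 0.0102, 0.2458]
tool_rot: [[-0.956, 0.293, 0.035], [0.292, 0.956, -0.035], [-0.044, -0.023, -0.999]]
force: [0.3, -0.2, -0.8]
opening: -0.001
grip_force: 0.0
6.65 [0.47038876 0.01024324 0.24578147] [-11.39969008  16.41445641 103.88105513  -1.83190302  57.34549998
 -83.44928347]
```

View pics/w3.png

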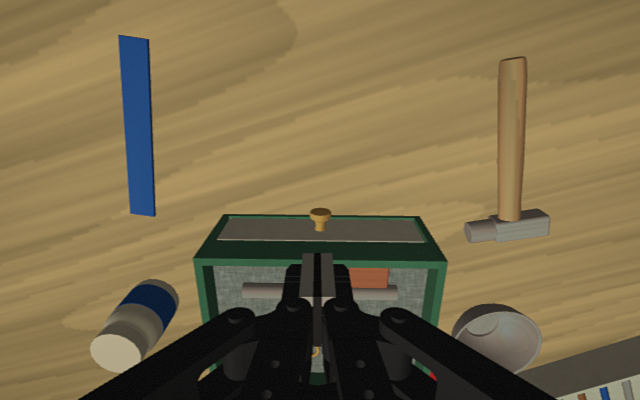

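The drawer front sits flush in the frame, with the knob at (213, 320). Next I go up, over the lid edge, and down behind it.

```bash
python3 -m pendant '[[0,0,-0.06,0,0,0],[0,0,-0.12,0,0,0],[-0.02,0,-0.14,0,0.012,0],[-0.08,0,-0.14,0,0.012,0],[-0.14,0,-0.14,0,0.012,0],[-0.2,0,-0.14,0,0.012,0],[-0.26,0,-0.14,0,0.012,0],[-0.285,0,-0.14,0,0.012,0],[-0.285,0,-0.14,0,0.012,0]]'; python3 - <<'E'
from h import *
import cv2
o=observe();print(o['joints'])
im=grab_frame('scene');cv2.imwrite('pics/s4.png',cv2.resize(im[60:330,200:480,::-1],None,fx=2.2,fy=2.2))
print(spot_point('lid_edge','scene')[:1])
E
```

```text
clock: 7.6
tool_pos: [0.6847, -0.0538, 0.3564]
tool_rot: [[-0.956, 0.294, -0.014], [0.294, 0.956, -0.021], [0.007, -0.024, -1.0]]
force: [-1.0, -0.0, -0.9]
opening: -0.002
grip_force: 0.0
[-13.19334572  30.0725931   62.27317657  -1.37053741  88.13418979
 -86.05931973]
[{'centre': [209.8, 328.3], 'confidence': 0.56}]
```

View pics/s4.png

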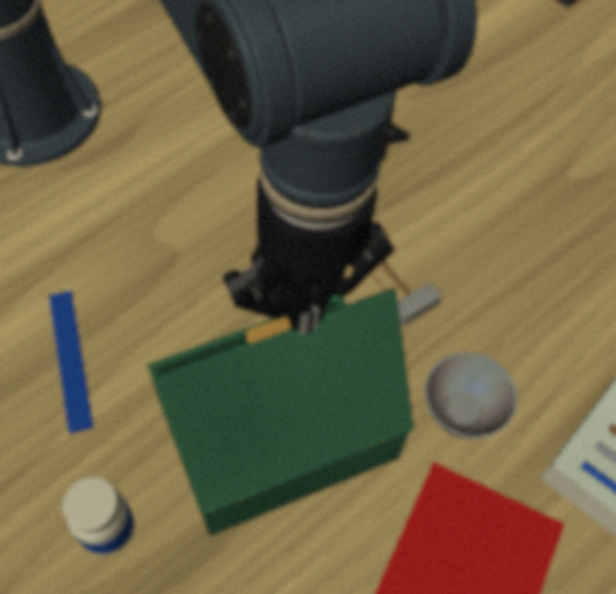

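The fingertips are above and behind the lid edge. Now I descend behind it.

```bash
python3 -m pendant '[[0,0,0.05,0,0,0],[0,0,0.1,0,0,0],[0,0,0.13,0,0,0],[0,0,0.13,0,0,0]]'
```

```text
clock: 8.1
tool_pos: [0.6763, -0.0533, 0.2508]
tool_rot: [[-0.956, 0.292, -0.024], [0.293, 0.956, -0.019], [0.017, -0.025, -1.0]]
force: [0.0, 0.1, -0.2]
opening: -0.002
grip_force: 0.0
```

```bash
python3 -m pendant '[[0.02,0,0,0,0,0],[0.03,0,0.003,0,0,0],[0.044,0,0.012,0,0,0],[0.0575,0,0.0225,0,0,0],[0.067,0,0.031,0,0,0],[0.076,0,0.04,0,0,0],[0.085,0,0.049,0,0,0],[0.095,0,0.059,0,0,0],[0.095,0,0.059,0,0,0]]'; python3 - <<'E'
from h import *
import cv2
im=grab_frame('scene');cv2.imwrite('pics/s5.png',cv2.resize(im[60:330,200:480,::-1],None,fx=2.2,fy=2.2))
E
```

```text
clock: 9.0
tool_pos: [0.605, -0.0329, 0.2067]
tool_rot: [[-0.956, 0.293, -0.018], [0.293, 0.956, -0.021], [0.011, -0.026, -1.0]]
force: [-0.2, -0.3, 0.0]
opening: -0.004
grip_force: 0.0
```

View pics/s5.png

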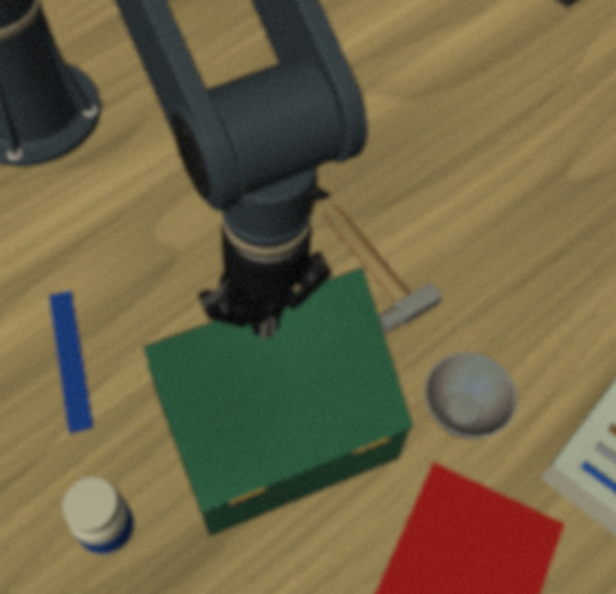

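The lid is following the finger and is about halfway down. I'll keep going.

```bash
python3 -m pendant '[[0.014,0,0.024,0,0,0],[0.026,0,0.046,0,0,0],[0.031,0,0.065,0,0,0],[0.036,0,0.08,0,0,0],[0.038,0,0.092,0,0,0],[0.039,0,0.102,0,0,0],[0.04,0,0.11,0,0,0],[0.04,0,0.115,0,0,0],[0.04,0,0.115,0,0,0]]'
```

```text
clock: 9.95
tool_pos: [0.5752, -0.0262, 0.1161]
tool_rot: [[-0.956, 0.293, -0.015], [0.293, 0.956, -0.022], [0.007, -0.025, -1.0]]
force: [-0.2, 0.3, 0.4]
opening: 0.0
grip_force: 0.0
```

```bash
python3 -m pendant '[[0,0,0.004,0,0,0],[0,0,0.008,0,0,0],[0,0,0.008,0,0,0]]'
```

```text
clock: 10.25
tool_pos: [0.5757, -0.0263, 0.1134]
tool_rot: [[-0.956, 0.293, -0.012], [0.293, 0.956, -0.023], [0.005, -0.025, -1.0]]
force: [-4.9, 1.4, 18.1]
opening: 0.001
grip_force: 8.9
```

The 18 N reaction at z = 0.113 means the lid is on the rim. I'll lift off, move back and check.

```bash
python3 -m pendant '[[0,0,-0.04,0,0,0],[0,0,-0.1,0,0,0],[0,0,-0.16,0,0,0],[0.06,0,-0.2,0,0,0],[0.12,0,-0.2,0,0,0],[0.16,0,-0.2,0,0,0],[0.16,0,-0.2,0,0,0],[0.16,0,-0.2,0,0,0]]'; python3 - <<'E'
from h import *
import cv2
a=grab_frame('wrist');b=grab_frame('scene')
cv2.imwrite('pics/f.png',np.vstack([cv2.resize(a[100:,60:600],(600,300)),cv2.resize(b[150:310,200:480],(525,300))[:, :].copy() if 0 else cv2.resize(b[150:310,180:500],(600,300))])[:,:,::-1])
for t in('jar','bowl','hammer','ruler','drawer_knob','lid_edge'):print(t,spot_point(t,'scene')[:1])
print(observe()['clock'])
E
```

```text
clock: 11.05
tool_pos: [0.4551, 0.015, 0.2718]
tool_rot: [[-0.956, 0.293, -0.012], [0.293, 0.956, -0.023], [0.005, -0.025, -1.0]]
force: [0.7, 0.3, -0.4]
opening: 0.002
grip_force: 0.0
jar [{'centre': [301.4, 248.8], 'confidence': 0.59}]
bowl [{'centre': [243.7, 409.5], 'confidence': 0.74}]
hammer [{'centre': [179.7, 368.1], 'confidence': 0.98}]
ruler [{'centre': [222.0, 230.9], 'confidence': 0.63}]
drawer_knob []
lid_edge [{'centre': [206.5, 311.3], 'confidence': 0.6}]
11.45
```

View pics/f.png

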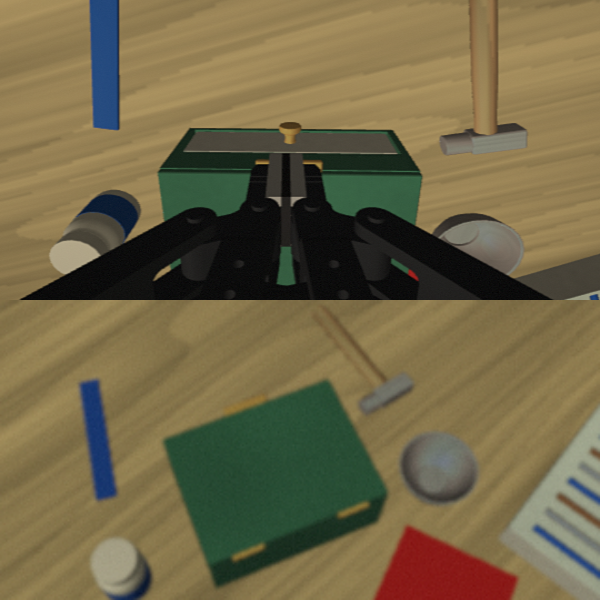

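The lid is flat, the drawer is flush (knob at crop (130, 290)), the bystanders haven't moved and the robot touches nothing.

```bash
python3 -c "
from station import *;print(close_job())"
```

```text
the job is handed in; nothing more can be done
None
```

I closed the chest and handed the job in at about 11.5 s: the final pictures show the drawer flush, the lid flat, the bystanders in place and the arm clear, but the hand-in gave no verdict.

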